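# Stack the stack-nest parts totes, turned end for end

## Robot

A 6-joint arm with a two-finger parallel gripper is mounted at the origin on a cart in front of the work surface, level with it; the furniture and walls round the work are solid. World frame = base frame: x ahead of the robot, y to its left, z up, the work surface at z = 0. Lengths are in m, angles in rad, forces in N, time in s.
With the tool pointing down it reaches from about 0.35 to 0.975 m from the base axis. Payload 4.9 kg.
Tool frame: the origin (TCP) lies on the centre line of the jaws, within the pads' length; the fingertips stand 8 mm ahead of it and the grasp point (between the pads) lies 11 mm behind it (tips_ahead is the distance from the TCP to the fingertips, in m); z points along the fingers, y is the line along which they close (so a half turn about z gives the same grasp; the last joint's range is limited). The gripper opens to 85 mm and grips with 20 to 120 N. Pads are 22 mm wide; open, the fingers measure 114 mm over their backs; the gripper's body (76 mm by 85 mm) begins 54 mm behind the grasp point. The pads swing forward as they close: fully open they stand 13 mm farther back than shut.
Start: joints at [1.025, 0.053, 1.613, -0, 1.476, -0.119], TCP at [0.259, 0.569, 0.239] pointing down, gripper open.
Joint ranges: [-3.01, 3.01], [-1.01, 2.22], [0.06, 2.58], [-1.02, 4.17], [0.09, 2.62], [-3.14, 3.14]. Speed limits (rad/s): [2.57, 2.57, 3.14, 3.14, 3.14, 3.14].

## Interface

Orientations are given as a 3x3 rotation matrix whose columns are the frame's x, y, z axes.
In Python, from workcell import observe, read_camera, get_calibration, hand_in, tips_ahead gives the robot as it stands.
- The arm moves only by the tool jog_arm, never from a script. Its argument "targets" is a list of rows, each an object with "grip": the opening, from 0 (shut) to 1 (fully open); "delta_pos": the shift along the tool's x, y, z in mm, a list of three; "delta_rot": the turn, a rotation vector about the tool's x, y, z in degrees, a list of three. A call has 1 to 10 rows; each row is the pose to reach, as a shift and turn from the pose commanded when the call began, along the tool's axes at that moment; what a row does not reach only later rows make up. A row lasts 1/8 s, in which the tool goes at most 62.5 mm and 10.7 degrees, less where a joint would pass 70% of its speed; a pose out of reach is approached as far as the arm can. A call with a gripper value outside its range is refused whole. The fingers move at their own pace and stop on an object; the grip force is fixed at half the most. Time passes only in rows, so rows that repeat a pose let the fingers close. It gives the time, the measured TCP pose, the force, the opening and the grip force at its end, in the units of the state.
- observe(): the state, without advancing time (a new reading comes with each control period).
- read_camera(name): name is "scene" or "top" or "wrist"; returns the picture (384x512x3 uint8, blue, green, red); there is no depth.
- get_calibration(name): a dict with "fx", "fy", "cx", "cy" (pixels), "R" (3x3) and "t" (3): a world point X has camera coordinates R X + t. Camera axes: x right, y down, z forward; pixel columns grow to the right and rows downward; lengths in m; the calibration is good to about 2 mm. A picture is of the moment at which its call begins: read the wrist's pose just before it. get_calibration takes no time and is no camera call; for the wrist camera it gives the pose at the moment of the call.
- hand_in(): hands the job in; it is judged then, once.
The state is a dict: "time_s": time; "joints": joint angles; "dq": joint speeds; "effort": joint torques, N m; "eef_pos": TCP position; "tool_rot": TCP orientation; "ft_force": force on the tool from outside, world axes, zero at the start; "torque": the same for the moment, N m; "finger_gap": finger opening in m; "gripper_force": force on a finger pad.
Only numpy, scipy, OpenCV 4.12 (cv2) and the standard library are available. Lean on these libraries where they do the work, as an engineer would, in place of code of your own. Each camera call takes 0.05 s, during which the arm holds its last target. There are 200 camera calls.

## Task

Build one upright stack on the grey base: the blue tote at the bottom, the yellow one on it, the red one above that, and last the green lid seated on the red tote. Each tote must stand on the pillars of what is below it and not sink in and nest, so its white-marked end must be at the opposite end from the white mark directly below it. Leave the clay pot and the jar standing where they are.

Things in the scene. Friction and masses are not known exactly. Their poses are not given: they have to be found in the camera images.
- stack_base: grey low stacking base, fixed, 112 (x) x 70 (y) x 20 mm high. Origin: centre of underside, z up. Rim round a recess with pillars (tops at z 14 mm): ONE at the -x end, where the rim has a white strip, TWO at the +x end. A tote with its strip at the opposite end stands on them, origin 14 mm above the base's; at the same end it sinks to 3 mm. 4 mm play.
- tote_blue: blue open bin, 100 (x) x 58 (y) x 44 mm, 0.14 kg. Origin: centre of underside, z up. Rim: upright band, z 30 to 44 mm, to grip across y; tapered below. -x end: white strip on rim, ONE pillar inside; +x end: TWO corner pillars; pillar tops at z 38 mm. On another tote, strips at opposite ends: stands on the pillars, origins 38 mm apart; same end: sinks in about 10 mm, crooked. Foot has 4 mm play each way in the rim below.
- tote_yellow: yellow open bin, 100 (x) x 58 (y) x 44 mm, 0.14 kg. Origin: centre of underside, z up. Rim: upright band, z 30 to 44 mm, to grip across y; tapered below. -x end: white strip on rim, ONE pillar inside; +x end: TWO corner pillars; pillar tops at z 38 mm. On another tote, strips at opposite ends: stands on the pillars, origins 38 mm apart; same end: sinks in about 10 mm, crooked. Foot has 4 mm play each way in the rim below.
- tote_red: red open bin, 100 (x) x 58 (y) x 44 mm, 0.14 kg. Origin: centre of underside, z up. Rim: upright band, z 30 to 44 mm, to grip across y; tapered below. -x end: white strip on rim, ONE pillar inside; +x end: TWO corner pillars; pillar tops at z 38 mm. On another tote, strips at opposite ends: stands on the pillars, origins 38 mm apart; same end: sinks in about 10 mm, crooked. Foot has 4 mm play each way in the rim below.
- tote_lid: loose green lid, 0.08 kg, lying plug down. Origin: centre of underside, z up. Plug 84 x 44 mm (z 0 to 4), plate 100 (x) x 58 (y) mm (z 4 to 8), black grip bar 56 mm along x, 12 mm wide (z 8 to 34). The plug enters a tote's rim with 4 mm play; the plate rests on the rim, lid's origin 40 mm above the tote's; either way round.
- pot: small terracotta pot, 64 mm across, 62 mm high, standing; a bystander. Origin: centre of its underside.
- jar: brown jar with a black lid, 62 mm across, 86 mm high, standing; a bystander. Origin: centre of its underside.

How it is judged:
By the outcome, as a careful person would: the job done as asked, in the order asked, and still so for the second after the job is handed in, with the robot touching nothing.
It also fails if it takes over 120 s, if anything falls off the work surface, if the arm or the gripper's body presses on something with over 40 N, if the wrist force passes 120 N, or if a joint passes its speed limit or range.

## Working session

There is one attempt and no reset: what is moved stays moved. The work goes in short steps, Python scripts to look and compute and a tool call to move; the robot and the scene stay as the last step left them, time stands still between calls to the robot, and variables do not carry over. Pictures are saved under pics/ and viewed, at most 14 in all, crops included, and the job is handed in when it is done.

Besides the shell and the picture viewer there is one more tool, called after "Call:" by a JSON object that holds its "op" and its "data", one argument or row to a line. jog_arm: Moves the arm, as the interface text tells. Its arguments: {"type":"object","properties":{"targets":{"type":"array","items":{"type":"object","properties":{"grip":{"type":"number"},"delta_pos":{"type":"array","items":{"type":"number"}},"delta_rot":{"type":"array","items":{"type":"number"}}}}}},"required":["targets"]}

```bash
mkdir -p pics; python3 - <<'E'
from workcell import *
import cv2,numpy as np
s=observe();print(s['time_s'],s['eef_pos'],s['finger_gap'],tips_ahead);print(np.round(s['tool_rot'],3))
for n in('scene','top'):
    c=get_calibration(n);print(n,c['fx'],c['cx'],c['cy'],np.round(c['R'],3).tolist(),np.round(c['t'],3))
    im=read_camera(n);cv2.imwrite(f'pics/{n}0.png',im)
E
```

```text
0.0 [0.25840839 0.5684234  0.23805117] 0.08548772401449611 0.008
[[-0.91   0.414 -0.001]
 [ 0.414  0.91  -0.002]
 [ 0.    -0.002 -1.   ]]
scene 448.4389440269752 254.18616787911796 198.88778922041178 [[0.854, -0.519, 0.026], [-0.246, -0.448, -0.859], [0.458, 0.728, -0.511]] [-0.341  0.271  0.972]
top 411.34714865234173 253.9370984395376 190.63002294813214 [[-0.017, -0.999, 0.029], [-0.985, 0.012, -0.169], [0.169, -0.032, -0.985]] [0.18  0.526 1.025]
```

View pics/scene0.png

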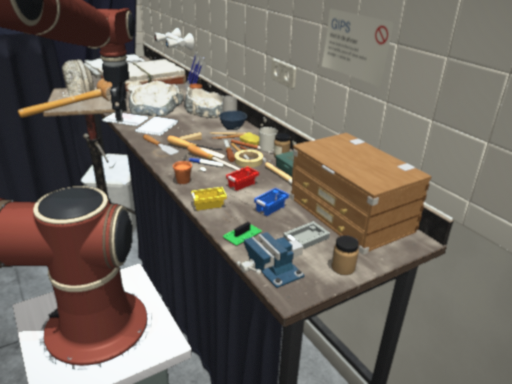

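View pics/top0.png

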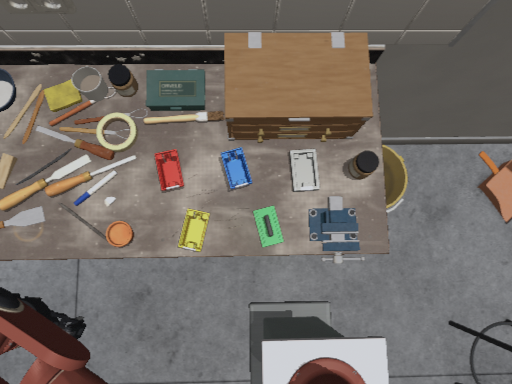

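```bash
cat > h.py <<'E'
import cv2,numpy as np
from workcell import *
def cast(c,uv,z):
    R=np.array(c['R']);t=np.array(c['t']);o=-R.T@t
    d=R.T@np.array([(uv[0]-c['cx'])/c['fx'],(uv[1]-c['cy'])/c['fy'],1]);return o+d*(z-o[2])/d[2]
def proj(c,X):
    p=np.array(c['R'])@np.array(X)+np.array(c['t']);return c['fx']*p[0]/p[2]+c['cx'],c['fy']*p[1]/p[2]+c['cy']
HS={'blue':((105,120,60),(125,255,255)),'yellow':((24,140,90),(34,255,255)),'red':((0,170,90),(5,255,255)),'green':((50,120,80),(75,255,255))}
def mask(im,k):
    m=cv2.inRange(cv2.cvtColor(im,cv2.COLOR_BGR2HSV),*map(np.array,HS[k]))
    if k=='red': m|=cv2.inRange(cv2.cvtColor(im,cv2.COLOR_BGR2HSV),np.array((172,170,90)),np.array((180,255,255)))
    return cv2.morphologyEx(m,cv2.MORPH_CLOSE,np.ones((7,7)))
def rect(im,k,c,z,roi=None):
    m=mask(im,k)
    if roi: q=np.zeros_like(m);x0,y0,x1,y1=roi;q[y0:y1,x0:x1]=m[y0:y1,x0:x1];m=q
    cs,_=cv2.findContours(m,cv2.RETR_EXTERNAL,cv2.CHAIN_APPROX_NONE);b=max(cs,key=cv2.contourArea)
    P=np.float32([cast(c,p[0],z)[:2] for p in b])*1000
    (x,y),(w,h),a=cv2.minAreaRect(P)
    if w<h:w,h,a=h,w,a+90
    return np.round([x,y,w,h,(a+90)%180-90],1)
E
python3 - <<'E'
from h import *
c=get_calibration('top');im=cv2.imread('pics/top0.png')
for k in HS: print(k,rect(im,k,c,.008 if k=='green' else .044,(140,130,390,265)))
for n,p,z in(('base',(304,170),.02),('pot',(119,233),.062),('jar',(367,162),.086),('vise',(335,225),.06),('chestL',(230,138),0),('chestR',(362,138),0),('edge',(380,250),0)): print(n,np.round(cast(c,p,z),3))
cv2.imwrite('pics/top0c.png',cv2.resize(im[130:260,140:395],None,fx=3.1,fy=3.1,interpolation=cv2.INTER_CUBIC))
E
```

```text
blue [589.4 218.6 100.3  57.5  15.3]
yellow [428.5 327.3  97.3  55.8 -13.4]
red [586.3 393.2  97.8  55.8  11.7]
green [451.6 116.9   0.    0.    0. ]
base [0.586 0.036 0.02 ]
pot [0.422 0.509 0.062]
jar [ 0.591 -0.114  0.086]
vise [ 0.434 -0.031  0.06 ]
chestL [0.683 0.235 0.   ]
chestR [ 0.68  -0.132  0.   ]
edge [ 0.371 -0.161  0.   ]
```

View pics/top0c.png

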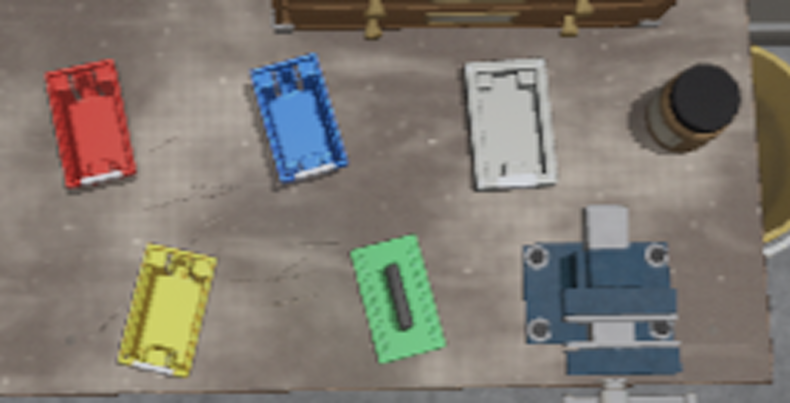

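```bash
cat >> h.py <<'E'
def go(x,y,z,yaw):
    "tool deltas (mm, deg) to reach x,y,z mm with tool x axis at yaw deg, tool down"
    s=observe();R=np.array(s['tool_rot']);a=np.radians(yaw)
    G=np.array([[np.cos(a),np.sin(a),0],[np.sin(a),-np.cos(a),0],[0,0,-1]])
    from scipy.spatial.transform import Rotation as Q
    d=R.T@(np.array([x,y,z])-np.array(s['eef_pos'])*1000);r=Q.from_matrix(R.T@G).as_rotvec(degrees=True)
    print('dpos',np.round(d,1).tolist(),'drot',np.round(r,1).tolist(),'rows',max(np.linalg.norm(d)/62.5,np.linalg.norm(r)/10.7))
def st():
    s=observe();R=np.array(s['tool_rot']);print(round(s['time_s'],2),np.round(np.array(s['eef_pos'])*1000,1),'yaw',round(np.degrees(np.arctan2(R[1,0],R[0,0])),1),'gap',round(s['finger_gap']*1000,1),'F',np.round(s['ft_force'],1),'q',np.round(s['joints'],2))
def snap(n,f):
    c=get_calibration(n);im=read_camera(n);cv2.imwrite('pics/'+f,im);return c,im
E
python3 -c "
from h import *
go(560,110,330,190)"
```

```text
dpos [-464.3, -292.7, -91.4] drot [-0.1, -0.0, -34.5] rows 8.902071903508286
```

Call:
{"op": "jog_arm", "data": {
  "targets": [
    {"grip": 1,"delta_pos": [-464,-293,-91],"delta_rot": [0,0,-34.5]},
    {"grip": 1,"delta_pos": [-464,-293,-91],"delta_rot": [0,0,-34.5]},
    {"grip": 1,"delta_pos": [-464,-293,-91],"delta_rot": [0,0,-34.5]},
    {"grip": 1,"delta_pos": [-464,-293,-91],"delta_rot": [0,0,-34.5]},
    {"grip": 1,"delta_pos": [-464,-293,-91],"delta_rot": [0,0,-34.5]},
    {"grip": 1,"delta_pos": [-464,-293,-91],"delta_rot": [0,0,-34.5]},
    {"grip": 1,"delta_pos": [-464,-293,-91],"delta_rot": [0,0,-34.5]},
    {"grip": 1,"delta_pos": [-464,-293,-91],"delta_rot": [0,0,-34.5]},
    {"grip": 1,"delta_pos": [-464,-293,-91],"delta_rot": [0,0,-34.5]},
    {"grip": 1,"delta_pos": [-464,-293,-91],"delta_rot": [0,0,-34.5]}
  ]
}}

```text
time_s: 1.35
eef_pos: [0.5613, 0.1068, 0.3303]
tool_rot: [[-0.986, -0.169, 0.0], [-0.169, 0.986, -0.001], [-0.0, -0.001, -1.0]]
ft_force: [0.0, 0.9, -0.2]
finger_gap: 0.0853
gripper_force: 0.0
```

```bash
python3 -c "
from h import *
st();c,im=snap('wrist','w1.png');print(c['fx'],np.round(-np.array(c['R']).T@np.array(c['t']),3),np.round(c['R'],2).tolist())
for k in('blue','green'):print(k,rect(im,k,c,.044 if k=='blue' else .008))
"
```

```text
1.35 [561.3 106.8 330.3] yaw -170.3 gap 85.3 F [ 0.   0.9 -0.2] q [ 0.06 -0.11  1.62 -0.    1.63 -1.68]
290.9553678640338 [0.478 0.093 0.466] [[-0.17, 0.99, 0.0], [0.93, 0.16, 0.33], [0.32, 0.06, -0.94]]
blue [590.8 218.6 101.   58.3  15.4]
green [440.4 137.5  99.1  56.8  14.3]
```

View pics/w1.png

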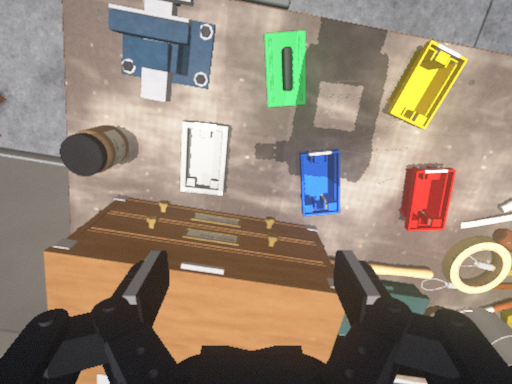

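```bash
cat >> h.py <<'E'
def base(im,c,roi,show=None):
    g=cv2.cvtColor(im,cv2.COLOR_BGR2HSV);m=((g[...,2]>140)&(g[...,1]<35)).astype(np.uint8)*255
    q=np.zeros_like(m);x0,y0,x1,y1=roi;q[y0:y1,x0:x1]=m[y0:y1,x0:x1]
    q=cv2.morphologyEx(q,cv2.MORPH_OPEN,np.ones((3,3)))
    cs,_=cv2.findContours(q,cv2.RETR_EXTERNAL,cv2.CHAIN_APPROX_NONE);b=max(cs,key=cv2.contourArea)
    P=np.float32([cast(c,p[0],.02)[:2] for p in b])*1000
    return [np.round(v,1) for v in cv2.minAreaRect(P)]
E
python3 -c "
from h import *
im=cv2.imread('pics/w1.png');print(base(im,get_calibration('wrist'),(170,110,240,205)))
it=cv2.imread('pics/top0.png');print(base(it,get_calibration('top'),(280,142,330,196)))
a=cv2.resize(im[110:205,165:245],(400,475),interpolation=2);b=cv2.resize(it[142:200,280:330],(390,452),interpolation=2)
o=np.zeros((480,800,3),np.uint8);o[:475,:400]=a;o[:452,405:795]=b;cv2.imwrite('pics/b1.png',o)
ct=get_calibration('top')
print(rect(it,'green',ct,.008,(230,195,290,255)))
"
```

```text
[array([588.6,  30. ]), array([114.3,  87.2]), np.float64(3.9)]
[array([581.5,  30.2]), array([122.5, 126.2]), np.float64(89.3)]
[451.6 116.9   0.    0.    0. ]
```

View pics/b1.png

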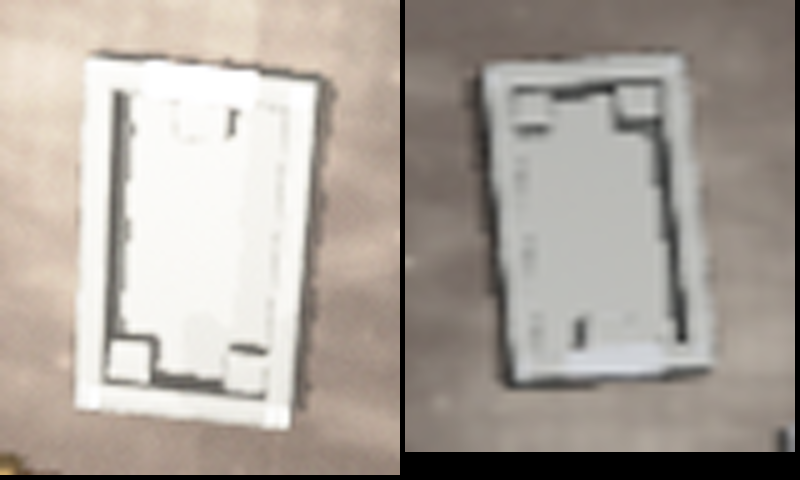

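```bash
python3 -c "
from h import *
for n,P in(('wrist',[(165+x/5,110+y/5) for x,y in((87,55),(322,75),(292,428),(77,408))]),('top',[(280+(x-405)/7.8,142+y/7.8) for x,y in((484,66),(680,55),(714,370),(512,382))])):
    W=np.float32([cast(get_calibration(n),p,.02)[:2]*1000 for p in P]);print(n,W.mean(0),cv2.minAreaRect(W),W.round().tolist())
go(589,218,120,-164.6)
"
```

```text
wrist [588.4755   39.69244] ((588.1849365234375, 39.81198501586914), (113.63094329833984, 70.24361419677734), 3.77490496635437) [[535.0, 1.0], [529.0, 71.0], [642.0, 78.0], [647.0, 9.0]]
top [586.8846   34.57457] ((586.8839111328125, 34.338809967041016), (111.71568298339844, 69.41717529296875), 3.1116743087768555) [[641.0, 72.0], [644.0, 4.0], [533.0, -3.0], [530.0, 66.0]]
dpos [-47.0, 103.1, 209.9] drot [0.0, -0.0, -5.6] rows 3.81680636395817
```

Call:
{"op": "jog_arm", "data": {
  "targets": [
    {"grip": 1,"delta_pos": [-47,103,210],"delta_rot": [0,0,-5.6]},
    {"grip": 1,"delta_pos": [-47,103,210],"delta_rot": [0,0,-5.6]},
    {"grip": 1,"delta_pos": [-47,103,210],"delta_rot": [0,0,-5.6]},
    {"grip": 1,"delta_pos": [-47,103,210],"delta_rot": [0,0,-5.6]},
    {"grip": 1,"delta_pos": [-47,103,210],"delta_rot": [0,0,-5.6]}
  ]
}}

```text
time_s: 2.02
eef_pos: [0.5834, 0.2214, 0.1143]
tool_rot: [[-0.962, -0.274, -0.011], [-0.273, 0.962, -0.002], [0.011, 0.001, -1.0]]
ft_force: [-0.7, -0.6, -1.5]
finger_gap: 0.0855
gripper_force: 0.0
```

```bash
python3 -c "
from h import *
st();c,im=snap('wrist','w2.png');print(rect(im,'blue',c,.044));go(590,218.5,27,-164.6)"
```

```text
2.02 [583.4 221.4 114.3] yaw -164.1 gap 85.5 F [-0.7 -0.6 -1.5] q [ 0.24  0.16  1.71  0.    1.28 -1.6 ]
[590.9 219.4 101.5  57.6  15.3]
dpos [-4.0, -3.5, 91.0] drot [0.0, -0.3, 0.4] rows 1.4581046088911382
```

View pics/w2.png

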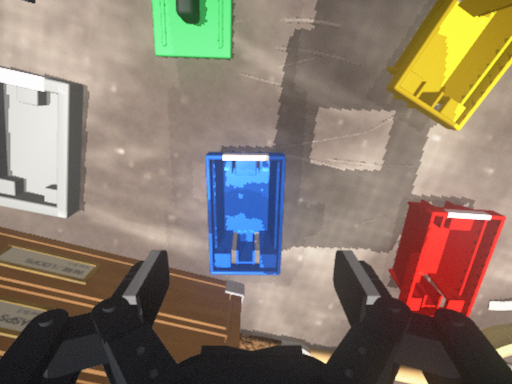

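Call:
{"op": "jog_arm", "data": {
  "targets": [
    {"grip": 1,"delta_pos": [-1,0,50],"delta_rot": [0,0,0]},
    {"grip": 1,"delta_pos": [-1,0,93],"delta_rot": [0,0,0]},
    {"grip": 1,"delta_pos": [-1,0,93],"delta_rot": [0,0,0]},
    {"grip": 1,"delta_pos": [-1,0,93],"delta_rot": [0,0,0]},
    {"grip": 1,"delta_pos": [-1,0,93],"delta_rot": [0,0,0]}
  ]
}}

```text
time_s: 2.7
eef_pos: [0.5915, 0.2205, 0.0311]
tool_rot: [[-0.963, -0.27, 0.006], [-0.27, 0.963, 0.001], [-0.006, -0.0, -1.0]]
ft_force: [-0.7, 0.7, 0.2]
finger_gap: 0.0853
gripper_force: 0.0
```

Call:
{"op": "jog_arm", "data": {
  "targets": [
    {"grip": 0,"delta_pos": [0,0,3],"delta_rot": [0,0,0]},
    {"grip": 0,"delta_pos": [0,0,3],"delta_rot": [0,0,0]},
    {"grip": 0,"delta_pos": [0,0,3],"delta_rot": [0,0,0]},
    {"grip": 0,"delta_pos": [0,0,3],"delta_rot": [0,0,0]},
    {"grip": 0,"delta_pos": [0,0,3],"delta_rot": [0,0,0]},
    {"grip": 0,"delta_pos": [0,0,3],"delta_rot": [0,0,0]}
  ]
}}

```text
time_s: 3.45
eef_pos: [0.59, 0.2202, 0.0256]
tool_rot: [[-0.963, -0.27, 0.002], [-0.27, 0.963, 0.0], [-0.002, -0.0, -1.0]]
ft_force: [-1.0, -0.9, 5.1]
finger_gap: 0.0568
gripper_force: 65.3
```

```bash
python3 -c "
from h import *
st();go(560,160,200,100);go(560,120,170,3.4)"
```

```text
3.45 [590.  220.2  25.6] yaw -164.4 gap 56.8 F [-1.  -0.9  5.1] q [ 0.24  0.28  1.74 -0.    1.12 -1.6 ]
dpos [44.8, -49.9, -174.5] drot [0.1, 0.1, 95.6] rows 8.938871662035016
dpos [55.6, -88.4, -144.5] drot [-0.2, 0.0, -167.8] rows 15.677955470461354
```

Call:
{"op": "jog_arm", "data": {
  "targets": [
    {"grip": 0,"delta_pos": [0,0,-60],"delta_rot": [0,0,0]},
    {"grip": 0,"delta_pos": [0,0,-120],"delta_rot": [0,0,10]},
    {"grip": 0,"delta_pos": [45,-50,-174],"delta_rot": [0,0,95]},
    {"grip": 0,"delta_pos": [45,-50,-174],"delta_rot": [0,0,95]},
    {"grip": 0,"delta_pos": [45,-50,-174],"delta_rot": [0,0,95]},
    {"grip": 0,"delta_pos": [45,-50,-174],"delta_rot": [0,0,95]},
    {"grip": 0,"delta_pos": [45,-50,-174],"delta_rot": [0,0,95]},
    {"grip": 0,"delta_pos": [45,-50,-174],"delta_rot": [0,0,95]},
    {"grip": 0,"delta_pos": [45,-50,-174],"delta_rot": [0,0,95]},
    {"grip": 0,"delta_pos": [45,-50,-174],"delta_rot": [0,0,95]}
  ]
}}

```text
time_s: 4.7
eef_pos: [0.5584, 0.1597, 0.1969]
tool_rot: [[-0.179, 0.984, -0.002], [0.984, 0.179, -0.0], [0.0, -0.002, -1.0]]
ft_force: [-0.5, 0.8, -1.4]
finger_gap: 0.0571
gripper_force: 65.0
```

```bash
python3 -c "
from h import *
st();go(560,50,220,3.4)"
```

```text
4.7 [558.4 159.7 196.9] yaw 100.3 gap 57.1 F [-0.5  0.8 -1.4] q [ 0.15 -0.02  1.76  0.    1.41 -0.03]
dpos [-108.2, -18.2, -23.0] drot [-0.1, 0.1, 96.9] rows 9.058020540475393
```

```bash
python3 -c "
from h import *
c=get_calibration('top')
for v in (110,115,118):
  for z in(.08,.1,.12,.14,.16,.2): print(v,z,np.round(cast(c,(300,v),z),3)[0],end=' ; ')
im=cv2.imread('pics/top0.png')
cv2.imwrite('pics/chest.png',cv2.resize(im[30:200,215:390],None,fx=3.4,fy=3.4,interpolation=2))
c,w=snap('scene','s2.png');
"
```

```text
110 0.08 0.733 ; 110 0.1 0.725 ; 110 0.12 0.717 ; 110 0.14 0.71 ; 110 0.16 0.702 ; 110 0.2 0.687 ; 115 0.08 0.719 ; 115 0.1 0.712 ; 115 0.12 0.704 ; 115 0.14 0.697 ; 115 0.16 0.69 ; 115 0.2 0.675 ; 118 0.08 0.711 ; 118 0.1 0.704 ; 118 0.12 0.697 ; 118 0.14 0.689 ; 118 0.16 0.682 ; 118 0.2 0.668 ;
```

View pics/chest.png

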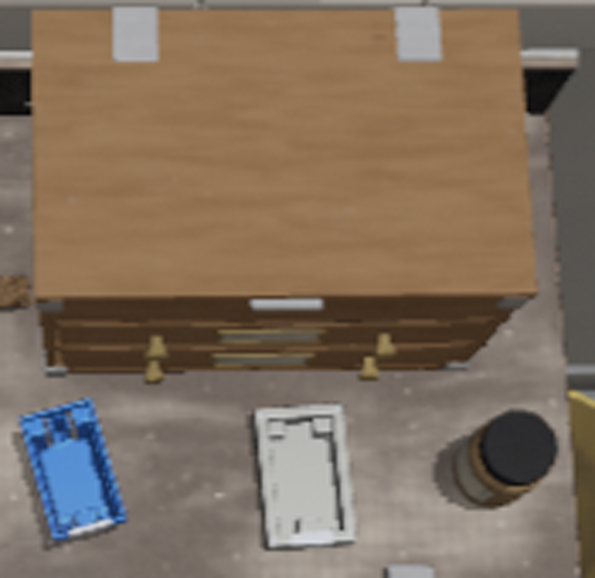

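```bash
python3 -c "
from h import *
go(535,235,60,180);"
```

```text
dpos [78.3, -9.5, 137.0] drot [-0.1, -0.1, -79.9] rows 7.464665492705737
```

Call:
{"op": "jog_arm", "data": {
  "targets": [
    {"grip": 0,"delta_pos": [78,-9,100],"delta_rot": [0,0,-80]},
    {"grip": 0,"delta_pos": [78,-9,100],"delta_rot": [0,0,-80]},
    {"grip": 0,"delta_pos": [78,-9,100],"delta_rot": [0,0,-80]},
    {"grip": 0,"delta_pos": [78,-9,100],"delta_rot": [0,0,-80]},
    {"grip": 0,"delta_pos": [78,-9,100],"delta_rot": [0,0,-80]},
    {"grip": 0,"delta_pos": [78,-9,120],"delta_rot": [0,0,-80]},
    {"grip": 0,"delta_pos": [78,-9,140],"delta_rot": [0,0,-80]},
    {"grip": 0,"delta_pos": [78,-9,160],"delta_rot": [0,0,-80]},
    {"grip": 0,"delta_pos": [78,-9,166],"delta_rot": [0,0,-80]},
    {"grip": 0,"delta_pos": [78,-9,168],"delta_rot": [0,0,-80]}
  ]
}}

```text
time_s: 6.0
eef_pos: [0.5356, 0.2346, 0.0299]
tool_rot: [[-1.0, -0.011, -0.001], [-0.011, 1.0, -0.0], [0.001, -0.0, -1.0]]
ft_force: [-0.3, 0.3, -1.5]
finger_gap: 0.0568
gripper_force: 65.1
```

Call:
{"op": "jog_arm", "data": {
  "targets": [
    {"grip": 0,"delta_pos": [0,0,2],"delta_rot": [0,0,0]},
    {"grip": 0,"delta_pos": [0,0,2],"delta_rot": [0,0,0]}
  ]
}}

```text
time_s: 6.25
eef_pos: [0.5364, 0.2349, 0.029]
tool_rot: [[-1.0, -0.011, 0.001], [-0.011, 1.0, 0.0], [-0.001, 0.0, -1.0]]
ft_force: [0.1, 0.2, -1.6]
finger_gap: 0.0566
gripper_force: 65.1
```

Call:
{"op": "jog_arm", "data": {
  "targets": [
    {"grip": 0,"delta_pos": [0,0,3],"delta_rot": [0,0,0]},
    {"grip": 0,"delta_pos": [0,0,3],"delta_rot": [0,0,0]},
    {"grip": 1,"delta_pos": [0,0,3],"delta_rot": [0,0,0]},
    {"grip": 1,"delta_pos": [0,0,3],"delta_rot": [0,0,0]},
    {"grip": 1,"delta_pos": [0,0,3],"delta_rot": [0,0,0]},
    {"grip": 1,"delta_pos": [0,0,3],"delta_rot": [0,0,0]},
    {"grip": 1,"delta_pos": [0,0,-50],"delta_rot": [0,0,0]},
    {"grip": 1,"delta_pos": [0,0,-70],"delta_rot": [0,0,10]},
    {"grip": 1,"delta_pos": [0,0,-70],"delta_rot": [0,0,20]},
    {"grip": 1,"delta_pos": [0,0,-70],"delta_rot": [0,0,30]}
  ]
}}

```text
time_s: 7.5
eef_pos: [0.5362, 0.2348, 0.099]
tool_rot: [[-0.869, 0.495, 0.001], [0.495, 0.869, 0.0], [-0.001, 0.001, -1.0]]
ft_force: [-0.1, -0.7, 0.8]
finger_gap: 0.0855
gripper_force: 0.0
```

Call:
{"op": "jog_arm", "data": {
  "targets": [
    {"grip": 1,"delta_pos": [0,0,0],"delta_rot": [0,0,100]},
    {"grip": 1,"delta_pos": [0,0,0],"delta_rot": [0,0,100]},
    {"grip": 1,"delta_pos": [0,0,0],"delta_rot": [0,0,100]},
    {"grip": 1,"delta_pos": [0,0,0],"delta_rot": [0,0,100]},
    {"grip": 1,"delta_pos": [0,0,0],"delta_rot": [0,0,100]},
    {"grip": 1,"delta_pos": [0,0,0],"delta_rot": [0,0,100]},
    {"grip": 1,"delta_pos": [0,0,0],"delta_rot": [0,0,100]},
    {"grip": 1,"delta_pos": [0,0,0],"delta_rot": [0,0,100]},
    {"grip": 1,"delta_pos": [0,0,0],"delta_rot": [0,0,100]},
    {"grip": 1,"delta_pos": [0,0,0],"delta_rot": [0,0,100]}
  ]
}}

```text
time_s: 8.75
eef_pos: [0.5359, 0.2347, 0.0983]
tool_rot: [[0.636, 0.772, -0.0], [0.772, -0.636, -0.0], [-0.0, 0.0, -1.0]]
ft_force: [-1.1, -0.7, -0.6]
finger_gap: 0.0855
gripper_force: 0.0
```

Call:
{"op": "jog_arm", "data": {
  "targets": [
    {"grip": 1,"delta_pos": [0,0,0],"delta_rot": [0,0,50]},
    {"grip": 1,"delta_pos": [0,0,0],"delta_rot": [0,0,50]},
    {"grip": 1,"delta_pos": [0,0,0],"delta_rot": [0,0,50]},
    {"grip": 1,"delta_pos": [0,0,0],"delta_rot": [0,0,50]},
    {"grip": 1,"delta_pos": [0,0,0],"delta_rot": [0,0,50]},
    {"grip": 1,"delta_pos": [0,0,0],"delta_rot": [0,0,50]}
  ]
}}

```text
time_s: 9.5
eef_pos: [0.5359, 0.2347, 0.0983]
tool_rot: [[1.0, 0.013, -0.0], [0.013, -1.0, -0.0], [-0.0, 0.0, -1.0]]
ft_force: [-0.3, -1.0, 0.7]
finger_gap: 0.0852
gripper_force: 0.0
```

```bash
python3 -c "
from h import *
st();c,im=snap('wrist','w3.png');print(rect(im,'blue',c,.044));go(536,235,27,.6)"
```

```text
9.5 [535.9 234.7  98.3] yaw 0.7 gap 85.2 F [-0.3 -1.   0.7] q [ 0.29  0.09  1.82 -0.    1.23  1.84]
[539.1 235.2 100.7  58.    0.7]
dpos [0.1, -0.3, 71.3] drot [0.0, 0.0, 0.2] rows 1.1404322945817278
```

Call:
{"op": "jog_arm", "data": {
  "targets": [
    {"grip": 1,"delta_pos": [2,0,50],"delta_rot": [0,0,0]},
    {"grip": 1,"delta_pos": [2,0,71],"delta_rot": [0,0,0]},
    {"grip": 1,"delta_pos": [2,0,71],"delta_rot": [0,0,0]},
    {"grip": 0,"delta_pos": [2,0,71],"delta_rot": [0,0,0]},
    {"grip": 0,"delta_pos": [2,0,71],"delta_rot": [0,0,0]},
    {"grip": 0,"delta_pos": [2,0,71],"delta_rot": [0,0,0]},
    {"grip": 0,"delta_pos": [2,0,71],"delta_rot": [0,0,0]},
    {"grip": 0,"delta_pos": [2,0,71],"delta_rot": [0,0,0]}
  ]
}}

```text
time_s: 10.55
eef_pos: [0.5397, 0.2353, 0.0297]
tool_rot: [[1.0, 0.011, 0.004], [0.011, -1.0, 0.001], [0.004, -0.001, -1.0]]
ft_force: [-0.1, -0.1, 5.4]
finger_gap: 0.0566
gripper_force: 66.1
```

```bash
python3 -c "
from h import *
st()"
```

```text
10.55 [539.7 235.3  29.7] yaw 0.7 gap 56.6 F [-0.1 -0.1  5.4] q [ 0.28  0.19  1.84 -0.    1.11  1.84]
```

Call:
{"op": "jog_arm", "data": {
  "targets": [
    {"grip": 0,"delta_pos": [0,0,-60],"delta_rot": [0,0,0]},
    {"grip": 0,"delta_pos": [0,0,-120],"delta_rot": [0,0,-10]},
    {"grip": 0,"delta_pos": [0,20,-150],"delta_rot": [0,0,-90]},
    {"grip": 0,"delta_pos": [0,20,-150],"delta_rot": [0,0,-90]},
    {"grip": 0,"delta_pos": [0,20,-150],"delta_rot": [0,0,-90]},
    {"grip": 0,"delta_pos": [0,20,-150],"delta_rot": [0,0,-90]},
    {"grip": 0,"delta_pos": [0,20,-150],"delta_rot": [0,0,-90]},
    {"grip": 0,"delta_pos": [0,20,-150],"delta_rot": [0,0,-90]},
    {"grip": 0,"delta_pos": [0,20,-150],"delta_rot": [0,0,-90]},
    {"grip": 0,"delta_pos": [0,20,-150],"delta_rot": [0,0,-90]}
  ]
}}

```text
time_s: 11.8
eef_pos: [0.5378, 0.2147, 0.177]
tool_rot: [[-0.015, 1.0, -0.001], [1.0, 0.015, -0.0], [-0.0, -0.001, -1.0]]
ft_force: [0.4, 0.1, -0.6]
finger_gap: 0.0571
gripper_force: 65.3
```

```bash
python3 -c "
from h import *
st();go(587,90,170,183.4)"
```

```text
11.8 [537.8 214.7 177. ] yaw 90.8 gap 57.1 F [ 0.4  0.1 -0.6] q [ 0.25 -0.01  1.78  0.    1.37  0.24]
dpos [-125.4, 47.4, 6.9] drot [-0.0, -0.0, -92.6] rows 8.650101314536933
```

Call:
{"op": "jog_arm", "data": {
  "targets": [
    {"grip": 0,"delta_pos": [-125,47,7],"delta_rot": [0,0,-92.5]},
    {"grip": 0,"delta_pos": [-125,47,7],"delta_rot": [0,0,-92.5]},
    {"grip": 0,"delta_pos": [-125,47,7],"delta_rot": [0,0,-92.5]},
    {"grip": 0,"delta_pos": [-125,47,7],"delta_rot": [0,0,-92.5]},
    {"grip": 0,"delta_pos": [-125,47,7],"delta_rot": [0,0,-92.5]},
    {"grip": 0,"delta_pos": [-125,47,7],"delta_rot": [0,0,-92.5]},
    {"grip": 0,"delta_pos": [-125,47,7],"delta_rot": [0,0,-92.5]},
    {"grip": 0,"delta_pos": [-125,47,7],"delta_rot": [0,0,-92.5]},
    {"grip": 0,"delta_pos": [-125,47,7],"delta_rot": [0,0,-92.5]},
    {"grip": 0,"delta_pos": [-125,47,7],"delta_rot": [0,0,-92.5]}
  ]
}}

```text
time_s: 13.05
eef_pos: [0.5862, 0.0903, 0.17]
tool_rot: [[-0.999, -0.053, -0.001], [-0.053, 0.999, 0.0], [0.001, 0.0, -1.0]]
ft_force: [0.0, 0.4, -0.8]
finger_gap: 0.0565
gripper_force: 65.3
```

```bash
python3 -c "
from h import *
st();c,im=snap('wrist','w4.png');print(rect(im,'blue',c,.177-.03+.044))"
```

```text
13.05 [586.2  90.3 170. ] yaw -176.9 gap 56.5 F [ 0.   0.4 -0.8] q [ 0.03  0.03  1.75  0.    1.36 -1.6 ]
[579.5  90.3  99.4  54.8   2.8]
```

View pics/w4.png

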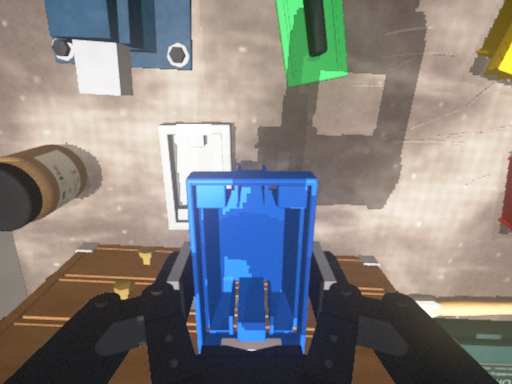

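```bash
python3 -c "
from h import *
c=get_calibration('wrist');im=cv2.imread('pics/w4.png')
print('tote',rect(im,'blue',c,.184))
for p in((189,173),(316,173)):print(np.round(cast(c,p,.184)*1000,1))
for p in((160,124),(231,122),(168,228)):print('base',np.round(cast(c,p,.02)*1000,1))
print(proj(c,[.588,.038,.02]))
cv2.imwrite('pics/b2.png',cv2.resize(im[110:240,140:260],None,fx=4.5,fy=4.5,interpolation=2))
"
```

```text
tote [584.4  90.5 105.6  58.2   2.8]
[536.2  61.2 184. ]
[533.4 116.  184. ]
base [535.6   0.8  20. ]
base [530.2  68.8  20. ]
base [646.   4.  20.]
(np.float64(199.15159470450038), np.float64(178.26085939400343))
```

View pics/b2.png

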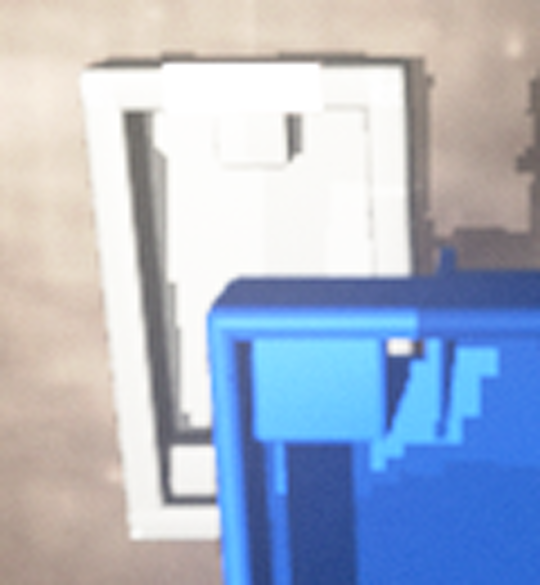

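```bash
python3 -c "
from h import *
c=get_calibration('wrist')
for p in((158.2,124.7),(231.1,123.8),(168.9,229.6)):print('base',np.round(cast(c,p,.02)*1000,1))
go(589,37,75,183.3)"
```

```text
base [536.4  -1.   20. ]
base [531.9  68.9  20. ]
base [647.8   4.9  20. ]
dpos [0.1, -53.4, 95.1] drot [0.0, -0.0, -0.3] rows 1.7444717782179473
```

Call:
{"op": "jog_arm", "data": {
  "targets": [
    {"grip": 0,"delta_pos": [0,-53,0],"delta_rot": [0,0,0]},
    {"grip": 0,"delta_pos": [0,-53,50],"delta_rot": [0,0,0]},
    {"grip": 0,"delta_pos": [0,-53,95],"delta_rot": [0,0,0]},
    {"grip": 0,"delta_pos": [0,-53,95],"delta_rot": [0,0,0]},
    {"grip": 0,"delta_pos": [0,-53,95],"delta_rot": [0,0,0]},
    {"grip": 0,"delta_pos": [0,-53,95],"delta_rot": [0,0,0]}
  ]
}}

```text
time_s: 13.85
eef_pos: [0.5916, 0.0374, 0.0784]
tool_rot: [[-0.998, -0.055, 0.005], [-0.055, 0.998, -0.0], [-0.005, -0.001, -1.0]]
ft_force: [-0.3, -0.6, -1.6]
finger_gap: 0.0568
gripper_force: 65.3
```

```bash
python3 -c "
from h import *
st();c,im=snap('wrist','w5.png');print('tote',rect(im,'blue',c,.089));go(589,37,45,183.3)"
```

```text
13.85 [591.6  37.4  78.4] yaw -176.9 gap 56.8 F [-0.3 -0.6 -1.6] q [-0.06  0.13  1.82 -0.    1.19 -1.69]
tote [592.4  37.8 106.8  59.8   3. ]
dpos [2.6, -0.3, 33.2] drot [-0.0, 0.3, -0.2] rows 0.5321741496439215
```

View pics/w5.png

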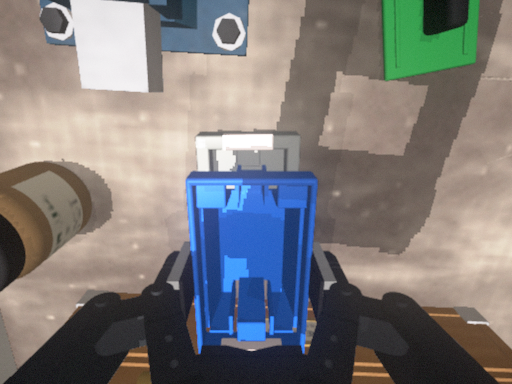

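```bash
python3 -c "
from h import *
c=get_calibration('wrist')
for p,z in(((197,133.5),.02),((299,132.5),.02),((187,173),.0927),((317,172),.0927)):print(np.round(cast(c,p,z)*1000,1))
st()"
```

```text
[535.   -0.8  20. ]
[530.7  66.1  20. ]
[541.1   7.5  92.7]
[537.6  63.2  92.7]
13.9 [591.4  37.4  78.2] yaw -176.9 gap 56.7 F [ 0.5 -0.2 -1.4] q [-0.06  0.13  1.82 -0.    1.19 -1.69]
```

Call:
{"op": "jog_arm", "data": {
  "targets": [
    {"grip": 0,"delta_pos": [1,-1.5,20],"delta_rot": [0,0,0]},
    {"grip": 0,"delta_pos": [1,-1.5,26],"delta_rot": [0,0,0]},
    {"grip": 0,"delta_pos": [1,-1.5,28],"delta_rot": [0,0,0]},
    {"grip": 0,"delta_pos": [1,-1.5,30],"delta_rot": [0,0,0]},
    {"grip": 0,"delta_pos": [1,-1.5,30],"delta_rot": [0,0,0]}
  ]
}}

```text
time_s: 14.52
eef_pos: [0.5882, 0.0353, 0.0451]
tool_rot: [[-0.998, -0.055, -0.001], [-0.055, 0.998, -0.001], [0.001, -0.001, -1.0]]
ft_force: [-1.1, -3.4, -2.9]
finger_gap: 0.0566
gripper_force: 65.3
```

Call:
{"op": "jog_arm", "data": {
  "targets": [
    {"grip": 0,"delta_pos": [0,0,2],"delta_rot": [0,0,0]},
    {"grip": 0,"delta_pos": [0,0,2],"delta_rot": [0,0,0]}
  ]
}}

```text
time_s: 14.78
eef_pos: [0.589, 0.0353, 0.0437]
tool_rot: [[-0.998, -0.055, 0.001], [-0.055, 0.998, -0.001], [-0.001, -0.001, -1.0]]
ft_force: [-0.2, -4.8, -1.4]
finger_gap: 0.0567
gripper_force: 65.4
```

Call:
{"op": "jog_arm", "data": {
  "targets": [
    {"grip": 0,"delta_pos": [0,-1,2],"delta_rot": [0,0,0]},
    {"grip": 0,"delta_pos": [0,-1,2],"delta_rot": [0,0,0]},
    {"grip": 0,"delta_pos": [0,-1,2],"delta_rot": [0,0,0]}
  ]
}}

```text
time_s: 15.15
eef_pos: [0.589, 0.0352, 0.0436]
tool_rot: [[-0.998, -0.055, -0.0], [-0.055, 0.998, 0.001], [0.0, 0.001, -1.0]]
ft_force: [-6.5, -1.8, 10.9]
finger_gap: 0.0568
gripper_force: 66.7
```

```bash
python3 -c "
from h import *
st();c,im=snap('wrist','w6.png');print('tote',rect(im,'blue',c,.058))
for n in('scene','top'):snap(n,n+'6.png')
a=cv2.imread('pics/scene6.png')[190:300,210:370];b=cv2.imread('pics/w6.png')
cv2.imwrite('pics/v6.png',np.hstack([cv2.resize(a,(400,275),interpolation=2),cv2.resize(b,(367,275))]))"
```

```text
15.15 [589.   35.2  43.6] yaw -176.8 gap 56.8 F [-6.5 -1.8 10.9] q [-0.07  0.17  1.83  0.    1.14 -1.69]
tote [587.   35.4 103.7  58.    3. ]
```

View pics/v6.png

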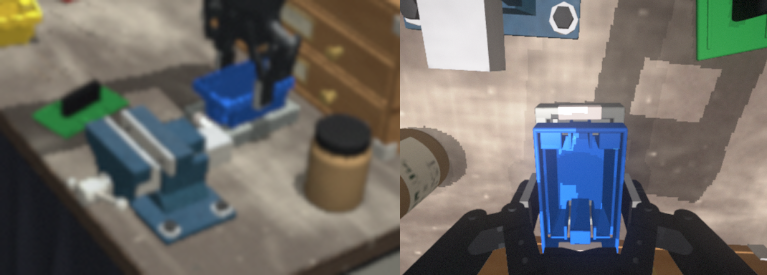

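Call:
{"op": "jog_arm", "data": {
  "targets": [
    {"grip": 1,"delta_pos": [0,0,-2],"delta_rot": [0,0,0]},
    {"grip": 1,"delta_pos": [0,0,-2],"delta_rot": [0,0,0]},
    {"grip": 1,"delta_pos": [0,0,-2],"delta_rot": [0,0,0]},
    {"grip": 1,"delta_pos": [0,0,-2],"delta_rot": [0,0,0]},
    {"grip": 1,"delta_pos": [0,0,-60],"delta_rot": [0,0,0]},
    {"grip": 1,"delta_pos": [0,0,-120],"delta_rot": [0,0,0]},
    {"grip": 1,"delta_pos": [0,0,-120],"delta_rot": [0,0,0]},
    {"grip": 1,"delta_pos": [0,0,-120],"delta_rot": [0,0,0]}
  ]
}}

```text
time_s: 16.3
eef_pos: [0.5885, 0.0349, 0.161]
tool_rot: [[-0.998, -0.055, -0.0], [-0.055, 0.998, 0.0], [0.0, 0.0, -1.0]]
ft_force: [0.4, -0.3, -0.9]
finger_gap: 0.0855
gripper_force: 0.0
```

```bash
python3 -c "
from h import *
st();c,im=snap('wrist','w7.png');print('blue',rect(im,'blue',c,.058));go(428.5,327,150,166.6)"
```

```text
16.3 [588.5  34.9 161. ] yaw -176.9 gap 85.5 F [ 0.4 -0.3 -0.9] q [-0.07  0.03  1.77  0.    1.34 -1.69]
blue [588.8  35.7 100.5  57.4   2.9]
dpos [142.9, 300.4, 10.2] drot [0.0, -0.1, 16.5] rows 5.324985005850136
```

Call:
{"op": "jog_arm", "data": {
  "targets": [
    {"grip": 1,"delta_pos": [143,300,10],"delta_rot": [0,0,16.5]},
    {"grip": 1,"delta_pos": [143,300,10],"delta_rot": [0,0,16.5]},
    {"grip": 1,"delta_pos": [143,300,10],"delta_rot": [0,0,16.5]},
    {"grip": 1,"delta_pos": [143,300,10],"delta_rot": [0,0,16.5]},
    {"grip": 1,"delta_pos": [143,300,10],"delta_rot": [0,0,16.5]},
    {"grip": 1,"delta_pos": [143,300,10],"delta_rot": [0,0,16.5]},
    {"grip": 1,"delta_pos": [143,300,10],"delta_rot": [0,0,16.5]},
    {"grip": 1,"delta_pos": [143,300,10],"delta_rot": [0,0,16.5]}
  ]
}}

```text
time_s: 17.35
eef_pos: [0.429, 0.3257, 0.1498]
tool_rot: [[-0.973, 0.231, -0.002], [0.231, 0.973, -0.002], [0.002, -0.002, -1.0]]
ft_force: [-0.1, -0.7, -0.9]
finger_gap: 0.0856
gripper_force: 0.0
```

```bash
python3 -c "
from h import *
st();c,im=snap('wrist','w8.png');print(rect(im,'yellow',c,.044));go(428.5,327,27,166.6)"
```

```text
17.35 [429.  325.7 149.8] yaw 166.6 gap 85.6 F [-0.1 -0.7 -0.9] q [ 0.51 -0.08  1.9  -0.    1.33 -0.83]
[431.3 328.7  98.8  57.6 -13.1]
dpos [1.1, 1.4, 123.2] drot [-0.1, -0.1, -0.0] rows 1.9720707886736266
```

Call:
{"op": "jog_arm", "data": {
  "targets": [
    {"grip": 1,"delta_pos": [-1,2.5,60],"delta_rot": [0,0,0]},
    {"grip": 1,"delta_pos": [-1,2.5,115],"delta_rot": [0,0,0]},
    {"grip": 1,"delta_pos": [-1,2.5,122],"delta_rot": [0,0,0]},
    {"grip": 1,"delta_pos": [-1,2.5,122],"delta_rot": [0,0,0]},
    {"grip": 0,"delta_pos": [-1,2.5,122],"delta_rot": [0,0,0]},
    {"grip": 0,"delta_pos": [-1,2.5,122],"delta_rot": [0,0,0]},
    {"grip": 0,"delta_pos": [-1,2.5,122],"delta_rot": [0,0,0]},
    {"grip": 0,"delta_pos": [-1,2.5,122],"delta_rot": [0,0,0]},
    {"grip": 0,"delta_pos": [-1,2.5,122],"delta_rot": [0,0,0]}
  ]
}}

```text
time_s: 18.52
eef_pos: [0.4332, 0.3299, 0.0325]
tool_rot: [[-0.973, 0.231, 0.005], [0.231, 0.973, 0.002], [-0.004, 0.003, -1.0]]
ft_force: [0.6, -1.2, 6.4]
finger_gap: 0.0566
gripper_force: 66.3
```

```bash
python3 -c "
from h import *
st();go(588.8,35.5,190,182.9)"
```

```text
18.52 [433.2 329.9  32.5] yaw 166.7 gap 56.6 F [ 0.6 -1.2  6.4] q [ 0.51  0.08  1.95 -0.    1.1  -0.82]
dpos [-220.0, -250.0, -157.4] drot [0.2, 0.3, -16.2] rows 5.893385828924769
```

Call:
{"op": "jog_arm", "data": {
  "targets": [
    {"grip": 0,"delta_pos": [0,0,-60],"delta_rot": [0,0,0]},
    {"grip": 0,"delta_pos": [0,0,-110],"delta_rot": [0,0,0]},
    {"grip": 0,"delta_pos": [-222,-250,-157],"delta_rot": [0,0,-16.3]},
    {"grip": 0,"delta_pos": [-222,-250,-157],"delta_rot": [0,0,-16.3]},
    {"grip": 0,"delta_pos": [-222,-250,-157],"delta_rot": [0,0,-16.3]},
    {"grip": 0,"delta_pos": [-222,-250,-157],"delta_rot": [0,0,-16.3]},
    {"grip": 0,"delta_pos": [-222,-250,-157],"delta_rot": [0,0,-16.3]},
    {"grip": 0,"delta_pos": [-222,-250,-157],"delta_rot": [0,0,-16.3]},
    {"grip": 0,"delta_pos": [-222,-250,-157],"delta_rot": [0,0,-16.3]},
    {"grip": 0,"delta_pos": [-222,-250,-157],"delta_rot": [0,0,-16.3]}
  ]
}}

```text
time_s: 19.77
eef_pos: [0.5887, 0.0348, 0.1863]
tool_rot: [[-0.999, -0.052, -0.0], [-0.052, 0.999, 0.001], [0.0, 0.001, -1.0]]
ft_force: [-0.2, 0.8, -1.5]
finger_gap: 0.0566
gripper_force: 65.5
```

```bash
python3 -c "
from h import *
st();c,im=snap('wrist','w9.png');s=observe();print('yel',rect(im,'yellow',c,s['eef_pos'][2]-.0325+.044));go(590.5,35.5,110,182.9)"
```

```text
19.77 [588.7  34.8 186.3] yaw -177.0 gap 56.6 F [-0.2  0.8 -1.5] q [-0.07  0.01  1.75  0.    1.39 -1.69]
yel [587.7  35.1  99.6  57.8   2.9]
dpos [-2.0, 0.2, 76.1] drot [0.0, -0.0, 0.1] rows 1.2177229871376298
```

Call:
{"op": "jog_arm", "data": {
  "targets": [
    {"grip": 0,"delta_pos": [-1,0.5,50],"delta_rot": [0,0,0]},
    {"grip": 0,"delta_pos": [-1,0.5,85],"delta_rot": [0,0,0]},
    {"grip": 0,"delta_pos": [-1,0.5,89],"delta_rot": [0,0,0]},
    {"grip": 0,"delta_pos": [-1,0.5,89],"delta_rot": [0,0,0]},
    {"grip": 0,"delta_pos": [-1,0.5,89],"delta_rot": [0,0,0]}
  ]
}}

```text
time_s: 20.45
eef_pos: [0.5917, 0.035, 0.0999]
tool_rot: [[-0.999, -0.052, 0.004], [-0.052, 0.999, -0.0], [-0.004, -0.0, -1.0]]
ft_force: [0.2, 0.0, -1.9]
finger_gap: 0.0567
gripper_force: 65.4
```

```bash
python3 -c "
from h import *
st();c,im=snap('wrist','w10.png');s=observe();print('yel',rect(im,'yellow',c,s['eef_pos'][2]-.0325+.044));go(589.8,35.5,84.5,182.9)"
```

```text
20.45 [591.7  35.   99.9] yaw -177.0 gap 56.7 F [ 0.2  0.  -1.9] q [-0.07  0.1   1.81 -0.    1.23 -1.69]
yel [590.3  35.2  99.2  57.7   3. ]
dpos [1.9, 0.7, 15.2] drot [-0.0, 0.2, 0.1] rows 0.24548912639699746
```

Call:
{"op": "jog_arm", "data": {
  "targets": [
    {"grip": 0,"delta_pos": [0,0.5,5],"delta_rot": [0,0,0]},
    {"grip": 0,"delta_pos": [0,0.5,9],"delta_rot": [0,0,0]},
    {"grip": 0,"delta_pos": [0,0.5,11],"delta_rot": [0,0,0]},
    {"grip": 0,"delta_pos": [0,0.5,12],"delta_rot": [0,0,0]},
    {"grip": 0,"delta_pos": [0,0.5,13],"delta_rot": [0,0,0]},
    {"grip": 0,"delta_pos": [0,0.5,13],"delta_rot": [0,0,0]}
  ]
}}

```text
time_s: 21.25
eef_pos: [0.5903, 0.0352, 0.0846]
tool_rot: [[-0.999, -0.051, 0.0], [-0.051, 0.999, -0.0], [-0.0, -0.0, -1.0]]
ft_force: [-2.0, -0.3, 0.4]
finger_gap: 0.0566
gripper_force: 65.8
```

Call:
{"op": "jog_arm", "data": {
  "targets": [
    {"grip": 0,"delta_pos": [0,0,1],"delta_rot": [0,0,0]},
    {"grip": 0,"delta_pos": [0,0,1.5],"delta_rot": [0,0,0]},
    {"grip": 0,"delta_pos": [0,0,1.5],"delta_rot": [0,0,0]}
  ]
}}

```text
time_s: 21.62
eef_pos: [0.5904, 0.0353, 0.0846]
tool_rot: [[-0.999, -0.051, 0.0], [-0.051, 0.999, -0.0], [-0.0, -0.0, -1.0]]
ft_force: [-4.7, 0.3, 8.1]
finger_gap: 0.0563
gripper_force: 66.7
```

Call:
{"op": "jog_arm", "data": {
  "targets": [
    {"grip": 1,"delta_pos": [0,0,-2],"delta_rot": [0,0,0]},
    {"grip": 1,"delta_pos": [0,0,-2],"delta_rot": [0,0,0]},
    {"grip": 1,"delta_pos": [0,0,-2],"delta_rot": [0,0,0]},
    {"grip": 1,"delta_pos": [0,0,-2],"delta_rot": [0,0,0]},
    {"grip": 1,"delta_pos": [0,0,-60],"delta_rot": [0,0,0]},
    {"grip": 1,"delta_pos": [0,0,-120],"delta_rot": [0,0,0]},
    {"grip": 1,"delta_pos": [0,0,-120],"delta_rot": [0,0,0]},
    {"grip": 1,"delta_pos": [0,0,-120],"delta_rot": [0,0,0]}
  ]
}}

```text
time_s: 22.62
eef_pos: [0.59, 0.0353, 0.2026]
tool_rot: [[-0.999, -0.051, -0.0], [-0.051, 0.999, 0.0], [0.0, 0.0, -1.0]]
ft_force: [-0.1, 1.0, -0.6]
finger_gap: 0.0854
gripper_force: 0.0
```

```bash
python3 -c "
from h import *
st();c,im=snap('wrist','w11.png');print('yel',rect(im,'yellow',c,.096));
print('blue',rect(im,'blue',c,.058));go(560,240,160,90);cv2.imwrite('pics/w11c.png',im[60:360,80:440])"
```

```text
22.62 [590.   35.3 202.6] yaw -177.1 gap 85.4 F [-0.1  1.  -0.6] q [-0.07 -0.    1.73  0.    1.41 -1.69]
yel [588.7  35.8  99.2  57.9   2.9]
blue [542.    8.2   4.8   1.9 -87.1]
dpos [18.6, 205.9, 41.2] drot [-0.1, -0.1, 92.9] rows 8.68637018379467
```

View pics/w11c.png

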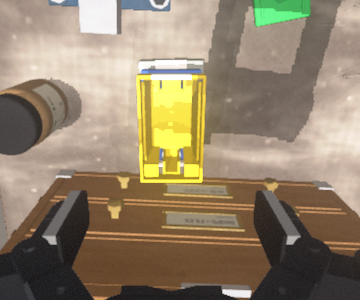

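Yellow sits squarely on blue (centre 588.7, 35.8 mm), with its two pillars at the far end and its strip at the near end. Next is red.

Call:
{"op": "jog_arm", "data": {
  "targets": [
    {"grip": 1,"delta_pos": [18,206,20],"delta_rot": [0,0,93]},
    {"grip": 1,"delta_pos": [18,206,20],"delta_rot": [0,0,93]},
    {"grip": 1,"delta_pos": [18,206,20],"delta_rot": [0,0,93]},
    {"grip": 1,"delta_pos": [18,206,20],"delta_rot": [0,0,93]},
    {"grip": 1,"delta_pos": [18,206,20],"delta_rot": [0,0,93]},
    {"grip": 1,"delta_pos": [18,206,20],"delta_rot": [0,0,93]},
    {"grip": 1,"delta_pos": [18,206,20],"delta_rot": [0,0,93]},
    {"grip": 1,"delta_pos": [18,206,20],"delta_rot": [0,0,93]},
    {"grip": 1,"delta_pos": [18,206,20],"delta_rot": [0,0,93]},
    {"grip": 1,"delta_pos": [18,206,20],"delta_rot": [0,0,93]}
  ]
}}

```text
time_s: 23.92
eef_pos: [0.5604, 0.2397, 0.1802]
tool_rot: [[-0.001, 1.0, -0.004], [1.0, 0.001, -0.001], [-0.001, -0.004, -1.0]]
ft_force: [-0.7, -0.3, -1.1]
finger_gap: 0.0859
gripper_force: 0.0
```

```bash
python3 -c "
from h import *
st();go(586,393,150,11.7)"
```

```text
23.93 [560.4 239.7 180.2] yaw 90.1 gap 85.9 F [-0.7 -0.3 -1.1] q [ 0.28  0.06  1.7  -0.    1.38  0.28]
dpos [153.3, 25.9, 29.9] drot [-0.1, 0.2, 78.4] rows 7.322699582755343
```

Call:
{"op": "jog_arm", "data": {
  "targets": [
    {"grip": 1,"delta_pos": [153,26,30],"delta_rot": [0,0,78.4]},
    {"grip": 1,"delta_pos": [153,26,30],"delta_rot": [0,0,78.4]},
    {"grip": 1,"delta_pos": [153,26,30],"delta_rot": [0,0,78.4]},
    {"grip": 1,"delta_pos": [153,26,30],"delta_rot": [0,0,78.4]},
    {"grip": 1,"delta_pos": [153,26,30],"delta_rot": [0,0,78.4]},
    {"grip": 1,"delta_pos": [153,26,30],"delta_rot": [0,0,78.4]},
    {"grip": 1,"delta_pos": [153,26,30],"delta_rot": [0,0,78.4]},
    {"grip": 1,"delta_pos": [153,26,30],"delta_rot": [0,0,78.4]},
    {"grip": 1,"delta_pos": [153,26,30],"delta_rot": [0,0,78.4]},
    {"grip": 1,"delta_pos": [153,26,30],"delta_rot": [0,0,78.4]}
  ]
}}

```text
time_s: 25.18
eef_pos: [0.5874, 0.3928, 0.1519]
tool_rot: [[0.979, 0.202, -0.001], [0.202, -0.979, -0.001], [-0.001, 0.0, -1.0]]
ft_force: [0.1, 0.5, -0.4]
finger_gap: 0.0854
gripper_force: 0.0
```

```bash
python3 -c "
from h import *
st();c,im=snap('wrist','w12.png');r=rect(im,'red',c,.044);print(r);go(r[0],r[1],28,r[4])"
```

```text
25.18 [587.4 392.8 151.9] yaw 11.7 gap 85.4 F [ 0.1  0.5 -0.4] q [ 0.48  0.3   1.48 -0.    1.36  1.85]
[590.  395.  100.   57.6  11.7]
dpos [3.0, -1.6, 124.2] drot [0.0, 0.1, -0.1] rows 1.987342026003979
```

Call:
{"op": "jog_arm", "data": {
  "targets": [
    {"grip": 1,"delta_pos": [1,-1.5,60],"delta_rot": [0,0,0]},
    {"grip": 1,"delta_pos": [1,-1.5,115],"delta_rot": [0,0,0]},
    {"grip": 1,"delta_pos": [1,-1.5,124],"delta_rot": [0,0,0]},
    {"grip": 1,"delta_pos": [1,-1.5,124],"delta_rot": [0,0,0]},
    {"grip": 1,"delta_pos": [1,-1.5,124],"delta_rot": [0,0,0]},
    {"grip": 0,"delta_pos": [1,-1.5,124],"delta_rot": [0,0,0]},
    {"grip": 0,"delta_pos": [1,-1.5,124],"delta_rot": [0,0,0]},
    {"grip": 0,"delta_pos": [1,-1.5,124],"delta_rot": [0,0,0]},
    {"grip": 0,"delta_pos": [1,-1.5,124],"delta_rot": [0,0,0]},
    {"grip": 0,"delta_pos": [1,-1.5,124],"delta_rot": [0,0,0]}
  ]
}}

```text
time_s: 26.48
eef_pos: [0.5899, 0.3954, 0.0314]
tool_rot: [[0.98, 0.2, 0.004], [0.2, -0.98, 0.002], [0.004, -0.001, -1.0]]
ft_force: [-0.2, -0.2, 6.8]
finger_gap: 0.0571
gripper_force: 66.4
```

```bash
python3 -c "
from h import *
st();go(540,260,220,95)"
```

```text
26.48 [589.9 395.4  31.4] yaw 11.5 gap 57.1 F [-0.2 -0.2  6.8] q [ 0.49  0.43  1.53 -0.    1.17  1.86]
dpos [-75.3, 122.5, -189.0] drot [0.1, -0.2, -83.5] rows 7.799116104944556
```

Call:
{"op": "jog_arm", "data": {
  "targets": [
    {"grip": 0,"delta_pos": [0,0,-60],"delta_rot": [0,0,0]},
    {"grip": 0,"delta_pos": [0,0,-120],"delta_rot": [0,0,0]},
    {"grip": 0,"delta_pos": [-75,122,-190],"delta_rot": [0,0,-83.5]},
    {"grip": 0,"delta_pos": [-75,122,-190],"delta_rot": [0,0,-83.5]},
    {"grip": 0,"delta_pos": [-75,122,-190],"delta_rot": [0,0,-83.5]},
    {"grip": 0,"delta_pos": [-75,122,-190],"delta_rot": [0,0,-83.5]},
    {"grip": 0,"delta_pos": [-75,122,-190],"delta_rot": [0,0,-83.5]},
    {"grip": 0,"delta_pos": [-75,122,-190],"delta_rot": [0,0,-83.5]},
    {"grip": 0,"delta_pos": [-75,122,-190],"delta_rot": [0,0,-83.5]},
    {"grip": 0,"delta_pos": [-75,122,-190],"delta_rot": [0,0,-83.5]}
  ]
}}

```text
time_s: 27.72
eef_pos: [0.5389, 0.26, 0.2183]
tool_rot: [[-0.093, 0.996, -0.001], [0.996, 0.093, -0.0], [-0.0, -0.001, -1.0]]
ft_force: [-0.7, 0.0, -1.7]
finger_gap: 0.0569
gripper_force: 65.5
```

```bash
python3 -c "
from h import *
st();go(588.5,35.5,220,182.9)"
```

```text
27.73 [538.9 260.  218.3] yaw 95.3 gap 56.9 F [-0.7  0.  -1.7] q [0.33 0.   1.7  0.   1.44 0.23]
dpos [-228.2, 28.5, -1.6] drot [-0.0, -0.0, -87.6] rows 8.183396397193398
```

Call:
{"op": "jog_arm", "data": {
  "targets": [
    {"grip": 0,"delta_pos": [-228,28.5,0],"delta_rot": [0,0,-87.6]},
    {"grip": 0,"delta_pos": [-228,28.5,0],"delta_rot": [0,0,-87.6]},
    {"grip": 0,"delta_pos": [-228,28.5,0],"delta_rot": [0,0,-87.6]},
    {"grip": 0,"delta_pos": [-228,28.5,0],"delta_rot": [0,0,-87.6]},
    {"grip": 0,"delta_pos": [-228,28.5,0],"delta_rot": [0,0,-87.6]},
    {"grip": 0,"delta_pos": [-228,28.5,0],"delta_rot": [0,0,-87.6]},
    {"grip": 0,"delta_pos": [-228,28.5,0],"delta_rot": [0,0,-87.6]},
    {"grip": 0,"delta_pos": [-228,28.5,0],"delta_rot": [0,0,-87.6]},
    {"grip": 0,"delta_pos": [-228,28.5,0],"delta_rot": [0,0,-87.6]},
    {"grip": 0,"delta_pos": [-228,28.5,0],"delta_rot": [0,0,-87.6]}
  ]
}}

```text
time_s: 28.98
eef_pos: [0.5874, 0.0356, 0.2184]
tool_rot: [[-0.999, -0.045, -0.001], [-0.045, 0.999, 0.0], [0.001, 0.0, -1.0]]
ft_force: [0.3, 0.2, -1.6]
finger_gap: 0.0566
gripper_force: 65.5
```

```bash
python3 -c "
from h import *
st();c,im=snap('wrist','w13.png');s=observe();print('red',rect(im,'red',c,s['eef_pos'][2]-.0314+.044,(150,100,360,384)));go(588.7,35.7,136,182.9)"
```

```text
28.98 [587.4  35.6 218.4] yaw -177.4 gap 56.6 F [ 0.3  0.2 -1.6] q [-0.07 -0.02  1.72  0.    1.44 -1.68]
red [585.3  35.9 101.8  57.9   2.5]
dpos [-1.2, 0.0, 82.5] drot [0.0, -0.0, -0.3] rows 1.320407269074596
```

Call:
{"op": "jog_arm", "data": {
  "targets": [
    {"grip": 0,"delta_pos": [-2,0,50],"delta_rot": [0,0,-0.3]},
    {"grip": 0,"delta_pos": [-2,0,80],"delta_rot": [0,0,-0.3]},
    {"grip": 0,"delta_pos": [-2,0,84],"delta_rot": [0,0,-0.3]},
    {"grip": 0,"delta_pos": [-2,0,84],"delta_rot": [0,0,-0.3]},
    {"grip": 0,"delta_pos": [-2,0,84],"delta_rot": [0,0,-0.3]}
  ]
}}

```text
time_s: 29.65
eef_pos: [0.5912, 0.0356, 0.1372]
tool_rot: [[-0.999, -0.051, 0.004], [-0.051, 0.999, -0.0], [-0.004, -0.0, -1.0]]
ft_force: [0.6, 0.2, -1.1]
finger_gap: 0.0563
gripper_force: 65.5
```

```bash
python3 -c "
from h import *
st();c,im=snap('wrist','w14.png');s=observe();print('red',rect(im,'red',c,s['eef_pos'][2]-.0314+.044,(150,100,360,384)));
m=mask(im,'yellow');ys,xs=np.where(m[100:300,150:350]);print('yel vis',xs.min()+150,xs.max()+150,ys.min()+100)
for n in('scene',):
  c,im=snap(n,'s14.png')
cv2.imwrite('pics/v14.png',np.hstack([cv2.resize(im[160:300,210:370],(400,350),interpolation=2),cv2.resize(cv2.imread('pics/w14.png')[:,100:400],(273,350))]));go(589.8,35.7,121.4,182.9)"
```

```text
29.65 [591.2  35.6 137.2] yaw -177.1 gap 56.3 F [ 0.6  0.2 -1.1] q [-0.07  0.06  1.78  0.    1.3  -1.69]
red [589.2  35.8 102.2  58.1   2.8]
yel vis 204 296 148
dpos [1.1, 0.2, 15.3] drot [-0.0, 0.2, 0.0] rows 0.24625793081696862
```

View pics/v14.png

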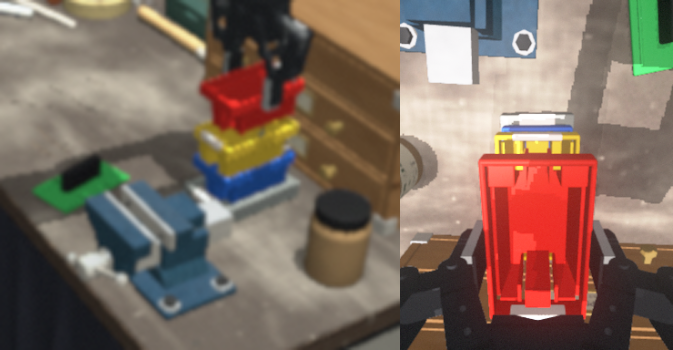

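Call:
{"op": "jog_arm", "data": {
  "targets": [
    {"grip": 0,"delta_pos": [0.5,0,5],"delta_rot": [0,0,0]},
    {"grip": 0,"delta_pos": [0.5,0,9],"delta_rot": [0,0,0]},
    {"grip": 0,"delta_pos": [0.5,0,11],"delta_rot": [0,0,0]},
    {"grip": 0,"delta_pos": [0.5,0,12],"delta_rot": [0,0,0]},
    {"grip": 0,"delta_pos": [0.5,0,13],"delta_rot": [0,0,0]},
    {"grip": 0,"delta_pos": [0.5,0,13],"delta_rot": [0,0,0]}
  ]
}}

```text
time_s: 30.5
eef_pos: [0.5893, 0.0356, 0.1217]
tool_rot: [[-0.999, -0.051, -0.0], [-0.051, 0.999, -0.0], [0.0, -0.0, -1.0]]
ft_force: [0.1, -0.7, -2.6]
finger_gap: 0.0565
gripper_force: 65.5
```

Call:
{"op": "jog_arm", "data": {
  "targets": [
    {"grip": 0,"delta_pos": [0,0,1],"delta_rot": [0,0,0]},
    {"grip": 0,"delta_pos": [0,0,1.5],"delta_rot": [0,0,0]},
    {"grip": 0,"delta_pos": [0,0,1.5],"delta_rot": [0,0,0]}
  ]
}}

```text
time_s: 30.88
eef_pos: [0.5896, 0.0353, 0.1214]
tool_rot: [[-0.999, -0.051, 0.001], [-0.051, 0.999, -0.001], [-0.001, -0.001, -1.0]]
ft_force: [-2.5, -2.9, 5.8]
finger_gap: 0.0567
gripper_force: 66.3
```

Call:
{"op": "jog_arm", "data": {
  "targets": [
    {"grip": 1,"delta_pos": [0,0,-2],"delta_rot": [0,0,0]},
    {"grip": 1,"delta_pos": [0,0,-2],"delta_rot": [0,0,0]},
    {"grip": 1,"delta_pos": [0,0,-2],"delta_rot": [0,0,0]},
    {"grip": 1,"delta_pos": [0,0,-2],"delta_rot": [0,0,0]},
    {"grip": 1,"delta_pos": [0,0,-60],"delta_rot": [0,0,0]},
    {"grip": 1,"delta_pos": [0,0,-100],"delta_rot": [0,0,0]},
    {"grip": 1,"delta_pos": [0,0,-100],"delta_rot": [0,0,0]},
    {"grip": 1,"delta_pos": [0,0,-100],"delta_rot": [0,0,0]}
  ]
}}

```text
time_s: 31.88
eef_pos: [0.5889, 0.0357, 0.2196]
tool_rot: [[-0.999, -0.051, -0.001], [-0.051, 0.999, 0.0], [0.001, 0.0, -1.0]]
ft_force: [0.1, -0.1, -1.4]
finger_gap: 0.0852
gripper_force: 0.0
```

```bash
python3 -c "
from h import *
st();c,im=snap('wrist','w15.png');print('red',rect(im,'red',c,.134,(150,100,360,384)));
print('lid',rect(im,'green',c,.008));go(440,137.5,150,194)"
```

```text
31.88 [588.9  35.7 219.6] yaw -177.1 gap 85.2 F [ 0.1 -0.1 -1.4] q [-0.07 -0.02  1.72  0.    1.44 -1.69]
red [589.5  35.8  99.8  58.2   2.9]
lid [446.6 138.8  86.3  57.6  13.8]
dpos [142.8, 109.3, 69.0] drot [0.0, -0.2, -11.1] rows 3.081775981303584
```

Call:
{"op": "jog_arm", "data": {
  "targets": [
    {"grip": 1,"delta_pos": [143,109,0],"delta_rot": [0,0,-11]},
    {"grip": 1,"delta_pos": [143,109,0],"delta_rot": [0,0,-11]},
    {"grip": 1,"delta_pos": [143,109,0],"delta_rot": [0,0,-11]},
    {"grip": 1,"delta_pos": [143,109,69],"delta_rot": [0,0,-11]},
    {"grip": 1,"delta_pos": [143,109,69],"delta_rot": [0,0,-11]},
    {"grip": 1,"delta_pos": [143,109,69],"delta_rot": [0,0,-11]},
    {"grip": 1,"delta_pos": [143,109,69],"delta_rot": [0,0,-11]}
  ]
}}

```text
time_s: 32.8
eef_pos: [0.4425, 0.1369, 0.1532]
tool_rot: [[-0.971, -0.24, 0.002], [-0.24, 0.971, 0.0], [-0.002, -0.0, -1.0]]
ft_force: [0.0, 0.7, 0.6]
finger_gap: 0.0853
gripper_force: 0.0
```

```bash
python3 -c "
from h import *
st();c,im=snap('wrist','w16.png');r=rect(im,'green',c,.008);print('lid',r);go(r[0],r[1],20,r[4]+180)"
```

```text
32.8 [442.5 136.9 153.2] yaw -166.1 gap 85.3 F [0.  0.7 0.6] q [ 0.14 -0.28  2.07 -0.    1.35 -1.67]
lid [440.4 137.4  99.1  57.3  13.8]
dpos [2.4, 1.0, 133.3] drot [-0.0, 0.2, 0.1] rows 2.1337835789114634
```

Call:
{"op": "jog_arm", "data": {
  "targets": [
    {"grip": 1,"delta_pos": [0.5,0.5,60],"delta_rot": [0,0,0]},
    {"grip": 1,"delta_pos": [0.5,0.5,115],"delta_rot": [0,0,0]},
    {"grip": 1,"delta_pos": [0.5,0.5,128],"delta_rot": [0,0,0]},
    {"grip": 1,"delta_pos": [0.5,0.5,128],"delta_rot": [0,0,0]},
    {"grip": 1,"delta_pos": [0.5,0.5,128],"delta_rot": [0,0,0]},
    {"grip": 1,"delta_pos": [0.5,0.5,128],"delta_rot": [0,0,0]}
  ]
}}

```text
time_s: 33.6
eef_pos: [0.4423, 0.1378, 0.0257]
tool_rot: [[-0.971, -0.241, 0.004], [-0.241, 0.971, 0.001], [-0.004, -0.0, -1.0]]
ft_force: [0.5, -0.2, -0.3]
finger_gap: 0.0856
gripper_force: 0.0
```

Call:
{"op": "jog_arm", "data": {
  "targets": [
    {"grip": 1,"delta_pos": [1,0,2],"delta_rot": [0,0,0]},
    {"grip": 0,"delta_pos": [1,0,2],"delta_rot": [0,0,0]},
    {"grip": 0,"delta_pos": [1,0,2],"delta_rot": [0,0,0]},
    {"grip": 0,"delta_pos": [1,0,2],"delta_rot": [0,0,0]},
    {"grip": 0,"delta_pos": [1,0,2],"delta_rot": [0,0,0]},
    {"grip": 0,"delta_pos": [1,0,2],"delta_rot": [0,0,0]},
    {"grip": 0,"delta_pos": [1,0,2],"delta_rot": [0,0,0]},
    {"grip": 0,"delta_pos": [1,0,2],"delta_rot": [0,0,0]},
    {"grip": 0,"delta_pos": [1,0,2],"delta_rot": [0,0,0]}
  ]
}}

```text
time_s: 34.72
eef_pos: [0.4395, 0.1373, 0.0215]
tool_rot: [[-0.971, -0.241, 0.0], [-0.241, 0.971, 0.0], [-0.0, -0.0, -1.0]]
ft_force: [0.6, 0.8, 1.3]
finger_gap: 0.0107
gripper_force: 61.2
```

```bash
python3 -c "
from h import *
st();go(589.2,35.8,200,182.9)"
```

```text
34.73 [439.5 137.3  21.5] yaw -166.1 gap 10.7 F [0.6 0.8 1.3] q [ 0.14 -0.09  2.15 -0.    1.08 -1.67]
dpos [-120.9, -134.6, -178.5] drot [-0.0, 0.0, 11.0] rows 4.0659511580759125
```

Call:
{"op": "jog_arm", "data": {
  "targets": [
    {"grip": 0,"delta_pos": [0,0,-60],"delta_rot": [0,0,0]},
    {"grip": 0,"delta_pos": [0,0,-120],"delta_rot": [0,0,0]},
    {"grip": 0,"delta_pos": [0,0,-180],"delta_rot": [0,0,0]},
    {"grip": 0,"delta_pos": [-121,-134.5,-185],"delta_rot": [0,0,11]},
    {"grip": 0,"delta_pos": [-121,-134.5,-185],"delta_rot": [0,0,11]},
    {"grip": 0,"delta_pos": [-121,-134.5,-185],"delta_rot": [0,0,11]},
    {"grip": 0,"delta_pos": [-121,-134.5,-185],"delta_rot": [0,0,11]},
    {"grip": 0,"delta_pos": [-121,-134.5,-185],"delta_rot": [0,0,11]},
    {"grip": 0,"delta_pos": [-121,-134.5,-185],"delta_rot": [0,0,11]}
  ]
}}

```text
time_s: 35.85
eef_pos: [0.5881, 0.0367, 0.206]
tool_rot: [[-0.999, -0.052, -0.001], [-0.052, 0.999, 0.0], [0.001, 0.0, -1.0]]
ft_force: [-0.8, -0.3, -2.2]
finger_gap: 0.0104
gripper_force: 60.9
```

```bash
python3 -c "
from h import *
st();c,im=snap('wrist','w17.png');s=observe();print('lid',rect(im,'green',c,s['eef_pos'][2]-.0215+.008));go(589.2,35.8,164,182.9)"
```

```text
35.85 [588.1  36.7 206. ] yaw -177.0 gap 10.4 F [-0.8 -0.3 -2.2] q [-0.06 -0.01  1.73  0.    1.42 -1.69]
lid [575.   36.3  71.8  57.3   2.9]
dpos [-1.0, -1.0, 42.2] drot [0.0, -0.0, 0.1] rows 0.6760413302257304
```

Call:
{"op": "jog_arm", "data": {
  "targets": [
    {"grip": 0,"delta_pos": [0.5,-0.5,30],"delta_rot": [0,0,0]},
    {"grip": 0,"delta_pos": [0.5,-0.5,42],"delta_rot": [0,0,0]},
    {"grip": 0,"delta_pos": [0.5,-0.5,46],"delta_rot": [0,0,0]},
    {"grip": 0,"delta_pos": [0.5,-0.5,49],"delta_rot": [0,0,0]},
    {"grip": 0,"delta_pos": [0.5,-0.5,51],"delta_rot": [0,0,0]},
    {"grip": 0,"delta_pos": [0.5,-0.5,53],"delta_rot": [0,0,0]},
    {"grip": 0,"delta_pos": [0.5,-0.5,54],"delta_rot": [0,0,0]},
    {"grip": 0,"delta_pos": [0.5,-0.5,54],"delta_rot": [0,0,0]}
  ]
}}

```text
time_s: 36.9
eef_pos: [0.5887, 0.0353, 0.1523]
tool_rot: [[-0.999, -0.051, 0.0], [-0.051, 0.999, -0.0], [-0.0, -0.0, -1.0]]
ft_force: [-0.3, -0.8, -0.2]
finger_gap: 0.0108
gripper_force: 60.9
```

Call:
{"op": "jog_arm", "data": {
  "targets": [
    {"grip": 0,"delta_pos": [0,0,1],"delta_rot": [0,0,0]},
    {"grip": 0,"delta_pos": [0,0,1.5],"delta_rot": [0,0,0]},
    {"grip": 0,"delta_pos": [0,0,1.5],"delta_rot": [0,0,0]}
  ]
}}

```text
time_s: 37.28
eef_pos: [0.5889, 0.0353, 0.1514]
tool_rot: [[-0.999, -0.051, 0.001], [-0.051, 0.999, -0.0], [-0.001, -0.0, -1.0]]
ft_force: [-0.7, 0.6, 3.3]
finger_gap: 0.0104
gripper_force: 61.3
```

Seated at the expected height (151.5 mm). Release and retreat.

Call:
{"op": "jog_arm", "data": {
  "targets": [
    {"grip": 1,"delta_pos": [0,0,-1],"delta_rot": [0,0,0]},
    {"grip": 1,"delta_pos": [0,0,-1],"delta_rot": [0,0,0]},
    {"grip": 1,"delta_pos": [0,0,-1],"delta_rot": [0,0,0]},
    {"grip": 1,"delta_pos": [0,0,-1],"delta_rot": [0,0,0]},
    {"grip": 1,"delta_pos": [0,0,-1],"delta_rot": [0,0,0]},
    {"grip": 1,"delta_pos": [0,0,-50],"delta_rot": [0,0,0]},
    {"grip": 1,"delta_pos": [60,0,-100],"delta_rot": [0,0,0]},
    {"grip": 1,"delta_pos": [60,0,-100],"delta_rot": [0,0,0]},
    {"grip": 1,"delta_pos": [60,0,-100],"delta_rot": [0,0,0]},
    {"grip": 1,"delta_pos": [60,0,-100],"delta_rot": [0,0,0]}
  ]
}}

```text
time_s: 38.52
eef_pos: [0.5285, 0.0323, 0.2489]
tool_rot: [[-0.999, -0.051, -0.003], [-0.051, 0.999, 0.0], [0.003, 0.0, -1.0]]
ft_force: [-0.3, 1.1, -0.7]
finger_gap: 0.0853
gripper_force: 0.0
```

```bash
python3 -c "
from h import *
st();c,im=snap('wrist','w18.png');print('lid',rect(im,'green',c,.138))
c,s=snap('scene','s18.png')
cv2.imwrite('pics/v18.png',np.hstack([cv2.resize(s[120:310,160:370],(442,400),interpolation=2),cv2.resize(im[:,100:440],(354,400))]))"
```

```text
38.52 [528.5  32.3 248.9] yaw -177.1 gap 85.3 F [-0.3  1.1 -0.7] q [-0.08 -0.18  1.82  0.    1.51 -1.7 ]
lid [589.8  35.9  99.5  57.9   2.9]
```

View pics/v18.png

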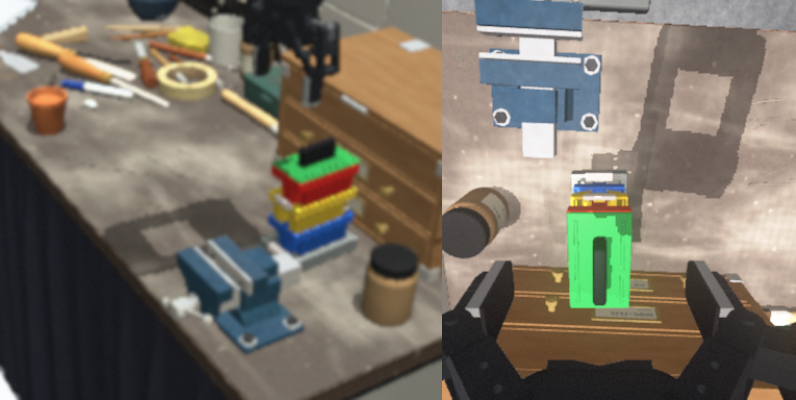

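The picture shows an upright, level stack with the lid centred at (589.8, 35.9) mm. The pot and jar are untouched and the gripper is clear.

```bash
python3 -c "
from workcell import *
print(hand_in())"
```

```text
the job is handed in; nothing more can be done
None
```

I built the stack (blue, yellow, red, green lid) on the grey base with alternating white ends; the last picture before hand-in, at about 38.5 s, showed it upright, lid seated, and the pot and jar where they were.

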